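# Tamp the rubber charge level in the tray

### The arm

A 6-joint arm with a two-finger parallel gripper is mounted at the origin on the work surface. World frame = base frame: x ahead of the robot, y to its left, z up, the work surface at z = 0. Lengths are in mm, angles in degrees, forces in N, time in s.
With the tool pointing down it reaches from about 300 to 850 mm from the base axis. Payload 4.2 kg.
Tool frame: the origin (TCP) lies on the centre line of the jaws, within the pads' length; the fingertips stand 14 mm ahead of it and the grasp point (between the pads) lies 5 mm behind it; z points along the fingers, y is the line along which they close (so a half turn about z gives the same grasp; the last joint's range is limited). The gripper opens to 91 mm and grips with 3 to 60 N. Pads are 32 mm wide; open, the fingers measure 118 mm over their backs; the gripper's body (76 mm by 178 mm) begins 60 mm behind the grasp point.
Start: joints at [-75.86, 18.312, 89.639, -0, 72.044, -1.146], TCP at [151.599, -554.671, 227.976] pointing down, gripper open.
Joint ranges: [-177.97, 177.97], [-48.28, 115.42], [12.27, 149.76], [-77.06, 257.06], [2.81, 150.46], [-146.56, 146.56]. Speed limits (degrees/s): [147.25, 147.25, 180, 180, 180, 180].

### API

Orientations are given as [roll, pitch, yaw] about the fixed x, y, z axes, in that order (R = Rz(yaw) Ry(pitch) Rx(roll)).
In Python, from workcell import env gives the robot as it stands.
- The arm moves only by the tool arm_command, never from a script. Its argument "motion" is a list of rows, each an object with "offset": the shift along the tool's x, y, z in m, a list of three; "spin": the turn about the tool's z in rad. In form: [{"offset": [tx, ty, tz], "spin": spin}, ...]. A call has 1 to 5 rows; each row shifts and turns the commanded pose from where the row before left it, along the tool's axes as they then stand; what a row does not reach is not made up. A row lasts 1/8 s, in which the tool goes at most 62.5 mm and 10.7 degrees, less where a joint would pass 70% of its speed; a pose out of reach is approached as far as the arm can. A call with a gripper value outside its range is refused whole. "jaw" is the finger opening in m, from 0 to 0.0912, set as the call begins (left out, the last holds). The fingers move at their own pace and stop on an object; "newtons" is the grip in N (left out, the last holds). Time passes only in rows, so rows that do not move let the fingers close. It gives the time, the measured TCP pose, the force, the opening and the grip force at its end, in the units of the state.
- env.state(): the state, without advancing time (a new reading comes with each control period).
- env.grab_frame(name): name is "scene" or "top" or "wrist"; returns (picture, depth): 420x560x3 uint8, blue, green, red; 420x560 float32, mm along the optical axis (not along the pixel's ray), 0 where there is no reading.
- env.camera_model(name): a dict with "fx", "fy", "cx", "cy" (pixels), "eye" and "rotation" of the camera in the world; the wrist camera has in their place "hand_eye" (4x4, takes a point from camera to tool coordinates, whose origin is the TCP and whose axes are the flange's). Camera axes: x right, y down, z forward; pixel columns grow to the right and rows downward; lengths in mm; the calibration is good to about 2 mm. The wrist camera is an equidistant fisheye: a pixel r from the principal point sees the ray r / f radians off the axis. A picture is of the moment at which its call begins: read the wrist's pose just before it. camera_model takes no time and is no camera call.
- env.job_done(): hands the job in; it is judged then, once.
Trained networks look in the newest picture that a camera, given by its name, has taken for a name from the list of things; names that differ only in an ending like _2 or _b are one class to them, and where a whole thing is asked for, a point or a joint stands for the part that bears it (a point fixed in the world has none). Each returns a list of dicts, best first, with "score" (0 to 1); they miss things now and then, are a little off and sometimes report something else, mostly with a low value. They report only what shows in the picture. A call takes as long as a camera call. They do not tell look-alikes from the thing itself.
- env.boxes_of(camera, target): "bbox" ([left, top, right, bottom] in pixels, round what is visible of it).
- env.pinpoint(camera, target): "location" ([column, row] in pixels: a listed point, or the origin of a listed thing).
The state is a dict: "time_s": time; "qpos": joint angles; "qvel": joint speeds; "effort": joint torques, N m; "ee_pos": TCP position; "ee_rot": TCP orientation; "force": force on the tool from outside, world axes, zero at the start; "torque": the same for the moment, N m; "gripper_width": finger opening in mm; "gripper_force": force on a finger pad.
Only numpy, scipy, OpenCV 4.12 (cv2) and the standard library are available. Lean on these libraries where they do the work, as an engineer would, in place of code of your own. Each camera call takes 0.05 s, during which the arm holds its last target. There are 200 camera calls.

### The job

The rubber chunks in the aluminium charging tray must lie flat before the tray goes into the sole press, but some are propped up on the end walls. Pick up the tamper by its grip and press the chunks down with its plate, at both ends of the tray, until every chunk lies flat on the tray floor; do not touch the chunks with the fingers. Then stand the tamper upright in the middle of its rubber mat, let it go, and leave the other things on the bench where they are.

Things in the scene. Friction and masses are not known exactly. Their poses are not given: they have to be found in the camera images.
- tray: Shallow open aluminium tray fixed to the bench, left or right, turned up to 0.45 rad: 170 x 106 mm outside, 33 mm high, walls and floor 7 mm thick, so inside 156 x 92 mm and 26 mm deep. Origin: centre of its underside, on the bench; x along its long side, y along its short side, z up. Holds six loose chunks in two rows of three along x.
- mat: Black rubber tool mat, 150 x 150 x 6 mm, fixed on the bench on the other side from the tray. Origin: centre of its underside, so its top is 6 mm above the origin.
- tamper: Hand tamper standing loose on the mat, 120 mm tall, about 0.45 kg. From below: flat steel plate 64 (x) x 78 (y) x 10 mm; steel stem 20 mm across; wooden collar 56 (x) x 42 (y) mm at height 62 to 70 mm; upright wooden grip 26 (x) x 38 (y) mm at height 70 to 120 mm, held by its 26 mm sides (fingers closing along x). Origin: centre of the plate's underside; z up the stem.
- tamper_grip (a point): Point in the middle of the tamper's wooden grip, 98 mm above the plate's underside, on the stem's axis; same axes as the tamper.
- chunk1: Loose flat tan rubber chunk in the tray, 44 (x) x 36 (y) x 15 (z) mm, 35 g. Origin: its centre; z is its thin direction. At the start it leans about 30 degrees against the tray's short end wall at -x, foot on the tray floor, top 31 to 36 mm above that floor, a little above the rim. Its raised end pressed down, its foot slides out until it lies flat: centre then 14.5 mm, top 22 mm above the tray's underside.
- chunk2: Loose flat tan rubber chunk in the tray, 44 (x) x 36 (y) x 15 (z) mm, 35 g. Origin: its centre; z is its thin direction. At the start it leans about 30 degrees against the tray's short end wall at +x, foot on the tray floor, top 31 to 36 mm above that floor, a little above the rim. Its raised end pressed down, its foot slides out until it lies flat: centre then 14.5 mm, top 22 mm above the tray's underside.
- chunk3: Loose flat tan rubber chunk in the tray, 44 (x) x 36 (y) x 15 (z) mm, 35 g. Origin: its centre; z is its thin direction. At the start it leans about 30 degrees against the tray's short end wall at +x, foot on the tray floor, top 31 to 36 mm above that floor, a little above the rim. Its raised end pressed down, its foot slides out until it lies flat: centre then 14.5 mm, top 22 mm above the tray's underside.
- chunk4: Loose flat tan rubber chunk in the tray, 44 (x) x 36 (y) x 15 (z) mm, 35 g. Origin: its centre; z is its thin direction. At the start it already lies flat on the tray floor, its top 22 mm above the tray's underside; it may be shoved along a little.
- chunk5: Loose flat tan rubber chunk in the tray, 44 (x) x 36 (y) x 15 (z) mm, 35 g. Origin: its centre; z is its thin direction. At the start it already lies flat on the tray floor, its top 22 mm above the tray's underside; it may be shoved along a little.
- chunk6: Loose flat tan rubber chunk in the tray, 44 (x) x 36 (y) x 15 (z) mm, 35 g. Origin: its centre; z is its thin direction. At the start it already lies flat on the tray floor, its top 22 mm above the tray's underside; it may be shoved along a little.
- brush: Bystander, not to be disturbed: glue brush lying on the bench between tray and mat. Origin: on its underside.
- hammer: Bystander, not to be disturbed: hammer lying at the left. Origin: on its underside.
- glue_can: Bystander, not to be disturbed: steel can at the far side, 84 mm across, 100 mm tall. Origin: on its underside.
- paint_pot: Bystander, not to be disturbed: black open pot at the far side, 76 mm across, 75 mm tall. Origin: on its underside.
- cement_jar: Bystander, not to be disturbed: amber jar at the far side, 64 mm across, 90 mm tall. Origin: on its underside.
- loose_sole: Bystander, not to be disturbed: tan moulded sole about 260 mm long lying at the right. Origin: on its underside.
Things that resemble listed ones, but are neither listed nor needed, are in the scene too. Leave any red look-alike of the chunk4 alone. What is shaped like the tamper but blue or pink is not meant.

How it is judged (in metres and radians):
On the way, in this order (a step that is already met when the one before it is completed fails the run):
1. the tamper is lifted off its mat (z of tamper in the frame of mat above 0.04 m), for 0.2 s.
2. the tamper's plate is lowered into the tray's mouth, on to the chunks (z of tamper in the frame of tray below 0.05 m and x of tamper in the frame of tray between -0.08 and 0.08 m and y of tamper in the frame of tray between -0.05 and 0.05 m).
3. every chunk lies flat on the tray floor (z of each of chunk1, chunk2, chunk3, chunk4, chunk5, chunk6 in the frame of tray below 0.0185 m and x of chunk1 in the frame of tray between -0.078 and 0.078 m and y of chunk1 in the frame of tray between -0.046 and 0.046 m and angle between the z axis of each of chunk1, chunk2, chunk3, chunk4, chunk5, chunk6 and the z axis of tray, either way round below 0.13 rad and x of chunk2 in the frame of tray between -0.078 and 0.078 m and y of chunk2 in the frame of tray between -0.046 and 0.046 m and x of chunk3 in the frame of tray between -0.078 and 0.078 m and y of chunk3 in the frame of tray between -0.046 and 0.046 m and x of chunk4 in the frame of tray between -0.078 and 0.078 m and y of chunk4 in the frame of tray between -0.046 and 0.046 m and x of chunk5 in the frame of tray between -0.078 and 0.078 m and y of chunk5 in the frame of tray between -0.046 and 0.046 m and x of chunk6 in the frame of tray between -0.078 and 0.078 m and y of chunk6 in the frame of tray between -0.046 and 0.046 m), for 0.2 s.
At the end, for the whole second after the job is handed in: All six chunks lie in the tray, each within 4 mm of its flat height and within 0.13 rad of level with the tray floor; the tamper stands upright (within 0.1 rad) and still on its mat, within 60 mm of the mat's centre (all of step 3 and horizontal distance between tamper and mat below 0.06 m and z of tamper in the frame of mat between 0.002 and 0.011 m and angle between tamper's own z axis and vertical below 0.1 rad and linear speed of tamper below 0.03 m/s); the robot touches nothing.
It fails at once if the fingers touch a chunk (contact force between the fingers and chunk1 above 0.5 N or contact force between the fingers and chunk2 above 0.5 N or contact force between the fingers and chunk3 above 0.5 N or contact force between the fingers and chunk4 above 0.5 N or contact force between the fingers and chunk5 above 0.5 N or contact force between the fingers and chunk6 above 0.5 N).
It fails at once if a bystander is moved more than 30 mm (distance of any of brush, hammer, glue_can, paint_pot, cement_jar, loose_sole from where it was at the start of the episode above 0.03 m).
It also fails if it takes over 58 s, if anything falls off the work surface, if the arm or the gripper's body presses on something with over 40 N, if the wrist force passes 120 N, or if a joint passes its speed limit or range.

## Working session

There is one attempt and no reset: what is moved stays moved. The work goes in short steps, Python scripts to look and compute and a tool call to move; the robot and the scene stay as the last step left them, time stands still between calls to the robot, and variables do not carry over. Pictures are saved under pics/ and viewed, at most 10 in all, crops included, and the job is handed in when it is done.

Besides the shell and the picture viewer there is one more tool, called as name([rows], argument=value, ...), one row to a line, values as JSON. arm_command: Moves the arm, as the interface text tells. Its arguments: {"type":"object","properties":{"motion":{"type":"array"},"jaw":{"type":"number"},"newtons":{"type":"number"}},"required":["motion"]}

```bash
mkdir -p pics; cat > h.py <<'E'
import numpy as np, cv2
from workcell import env
from scipy.spatial.transform import Rotation as R
def cloud(name):
    im,d=env.grab_frame(name); m=env.camera_model(name)
    v,u=np.indices(d.shape); p=np.stack([(u-m['cx'])/m['fx']*d,(v-m['cy'])/m['fy']*d,d],-1)
    return im,d,p@np.array(m['rotation']).T+np.array(m['eye'])
E
python3 - <<'E'
from h import *
im,d,P=cloud('top'); im2,_,P2=cloud('scene')
np.savez('a.npz',im=im,d=d,P=P,im2=im2,P2=P2)
cv2.imwrite('pics/top.png',im);cv2.imwrite('pics/scene.png',im2)
print(env.camera_model('top'),env.state())
for n in ['tray','mat','tamper','tamper_grip','chunk1','brush']:
  for f in (env.boxes_of,env.pinpoint):
    for r in f('top',n)[:7]:
      q=r.get('location') or [(r['bbox'][0]+r['bbox'][2])/2,(r['bbox'][1]+r['bbox'][3])/2]
      print(n,r, P[int(q[1]),int(q[0])].round(0))
E
```

```text
Traceback (most recent call last):
  File "h.py", line 7, in cloud
    return im,d,p@np.array(m['rotation']).T+np.array(m['eye'])
                ~~~~~~~~~~~~~~~~~~~~~~~~~~~^~~~~~~~~~~~~~~~~~~
ValueError: operands could not be broadcast together with shapes (420,560) (3,)
```

```bash
sed -i "s/p@np.array(m\['rotation'\]).T/p@R.from_euler('xyz',m['rotation'],degrees=True).as_matrix().T/" h.py
python3 - <<'E'
from h import *
print(env.camera_model('top'),env.camera_model('scene'),env.state())
im,d,P=cloud('top'); im2,_,P2=cloud('scene')
np.savez('a.npz',im=im,d=d,P=P,im2=im2,P2=P2)
cv2.imwrite('pics/top.png',im);cv2.imwrite('pics/scene.png',im2)
print(P[::60,::80].round(0).tolist()[3:5])
for n in ['tray','mat','tamper','tamper_grip','chunk1']:
  for f in (env.boxes_of,env.pinpoint):
    for r in f('top',n)[:7]:
      q=r['location'] if 'location' in r else [(r['bbox'][0]+r['bbox'][2])/2,(r['bbox'][1]+r['bbox'][3])/2]
      print(n,r, P[int(q[1]),int(q[0])].round(0))
E
```

```text
{'fx': 470.65600055000357, 'fy': 470.65600055000357, 'cx': 279.65725917719135, 'cy': 207.35459609533575, 'eye': array([ 466.6049769 ,   12.25596323, 1228.09059072]), 'rotation': array([-174.52641905,   -0.62546147,  -90.76757803])} {'fx': 402.971085819461, 'fy': 402.971085819461, 'cx': 284.5487088875858, 'cy': 205.61916518560258, 'eye': array([1262.56621202,   48.69608464,  793.84173601]), 'rotation': array([-135.90432007,    0.53219075,   92.27745201])} {'time_s': 0.05, 'qpos': array([-7.58597951e+01,  1.83505742e+01,  8.97054100e+01, -2.11288281e-03,
        7.20430080e+01, -1.14512370e+00]), 'qvel': array([-0.15028873, -0.00953414, -0.00229131,  0.08274958, -0.00764246,
       -0.06851931]), 'effort': array([-4.59906896e-04, -4.13724947e+01, -2.32785773e+01,  7.29059405e-02,
        4.18687274e-02, -3.72389002e-05]), 'ee_pos': array([ 151.46755303, -554.20376509,  227.13769707]), 'ee_rot': array([-1.79900987e+02,  3.00878350e-05,  1.52859817e+01]), 'force': array([-0.09730064, -0.38825493, -0.19097941]), 'torque': array([-0.00634122, -0.02192788,  0.03711951]), 'gripper_force': 0.
[... 1882 characters left out ...]
'bbox': [165.2, 220.8, 182.4, 237.0], 'score': 0.58} [532. 268.  37.]
chunk1 {'bbox': [184.2, 223.8, 201.5, 240.1], 'score': 0.5} [524. 222.  24.]
chunk1 {'bbox': [171.7, 199.5, 188.5, 217.1], 'score': 0.49} [583. 253.  26.]
chunk1 {'location': [194.8, 231.0], 'score': 0.78} [524. 217.  23.]
chunk1 {'location': [188.7, 184.7], 'score': 0.77} [644. 231.  34.]
chunk1 {'location': [202.5, 190.0], 'score': 0.77} [628. 196.  29.]
chunk1 {'location': [188.4, 274.5], 'score': 0.73} [415. 233.  15.]
chunk1 {'location': [171.9, 231.2], 'score': 0.64} [524. 272.  40.]
chunk1 {'location': [198.5, 212.1], 'score': 0.54} [572. 207.  24.]
chunk1 {'location': [180.4, 208.0], 'score': 0.48} [583. 253.  26.]
```

View pics/top.png

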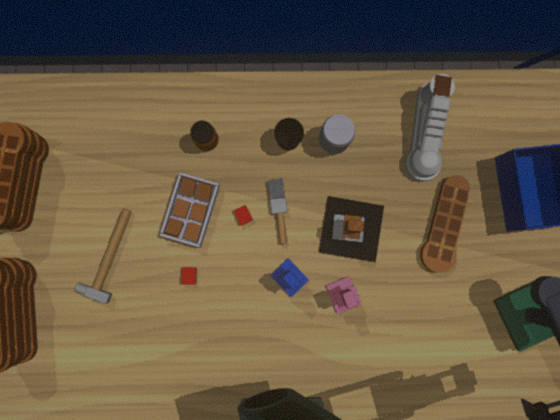

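View pics/scene.png

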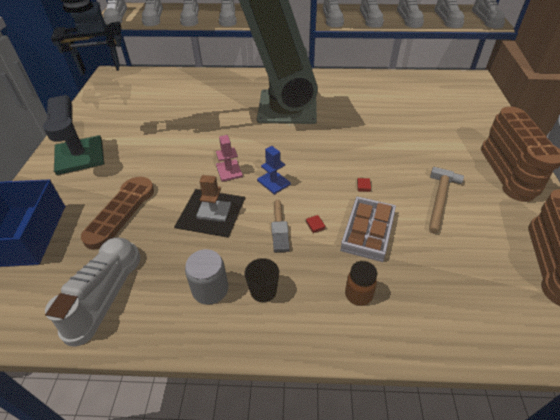

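The top view shows the real tamper (wood grip around px (354,226)) on the black mat (px (351,230)). The tray is at px (190,210), with red chunk look-alikes at (243,215) and (188,275), and pink and blue look-alike tampers at (343,295) and (290,278). Next I'll fit the poses.

```bash
cat > fit.py <<'E'
from h import *
def plane(uv,z,m):
    """pixels -> world at height z (pinhole)"""
    uv=np.atleast_2d(uv).astype(float); r=np.c_[(uv[:,0]-m['cx'])/m['fx'],(uv[:,1]-m['cy'])/m['fy'],np.ones(len(uv))]@R.from_euler('xyz',m['rotation'],degrees=True).as_matrix().T
    e=np.array(m['eye']); return e+r*((z-e[2])/r[:,2])[:,None]
def rect(mask,z,m):
    c,_=cv2.findContours(mask.astype(np.uint8),cv2.RETR_EXTERNAL,cv2.CHAIN_APPROX_NONE)
    c=max(c,key=cv2.contourArea); w=plane(c[:,0,:],z,m)[:,:2].astype(np.float32)
    return cv2.minAreaRect(w)
E
python3 - <<'E'
from fit import *
a=np.load('a.npz'); im,P=a['im'],a['P']; m=env.camera_model('top')
hsv=cv2.cvtColor(im,cv2.COLOR_BGR2HSV)
def win(mask,x0,y0,x1,y1):
    o=np.zeros_like(mask); o[y0:y1,x0:x1]=mask[y0:y1,x0:x1]; return o
print('mat',rect(win(hsv[...,2]<60,312,190,392,270),6,m))
t=win((hsv[...,1]<75)&(hsv[...,2]>70),150,165,228,255)
print('tray',rect(t,33,m))
s=win((hsv[...,1]<75)&(hsv[...,2]>70),318,198,382,262)
print('plate',rect(s,16,m))
g=win((hsv[...,1]>90)&(hsv[...,2]>60),322,205,376,255)
print('wood',rect(g,100,m))
q=P[205:255,322:376].reshape(-1,3); 
for lo,hi in((112,145),(60,95),(8,30)):
    k=q[(q[:,2]>lo)&(q[:,2]<hi)]; print(lo,len(k),np.median(k,0),cv2.minAreaRect(k[:,:2].astype(np.float32)))
v=np.vstack([cv2.resize(im[165:270,150:255],(400,400),interpolation=2),cv2.resize(im[165:270,150:255],(2,2))[:0].repeat(200,1)]) if 0 else np.hstack([cv2.resize(im[160:255,145:240],(400,400),interpolation=2),cv2.resize(im[185:280,305:400],(400,400),interpolation=2)])
cv2.imwrite('pics/z.png',v)
E
```

```text
mat ((525.9839477539062, -186.90550231933594), (148.06195068359375, 146.58486938476562), 79.24127960205078)
tray ((578.8770751953125, 227.30946350097656), (112.37679290771484, 172.8880615234375), 72.8040542602539)
plate ((528.0166625976562, -178.8487548828125), (79.13169860839844, 65.56434631347656), 83.4211654663086)
wood ((527.1165161132812, -178.48358154296875), (48.580535888671875, 55.06623458862305), 82.92220306396484)
112 187 [ 526.15284501 -177.05879734  125.76653645] ((527.2368774414062, -177.68399047851562), (38.1926155090332, 25.865556716918945), 83.05726623535156)
60 221 [ 515.79746763 -174.07476696   76.55744276] ((527.53076171875, -177.0330352783203), (41.03166198730469, 55.95569610595703), 84.56343078613281)
8 828 [ 519.53946894 -162.72697892   10.74551382] ((524.03857421875, -180.70159912109375), (137.6285858154297, 128.94073486328125), 88.12069702148438)
```

View pics/z.png

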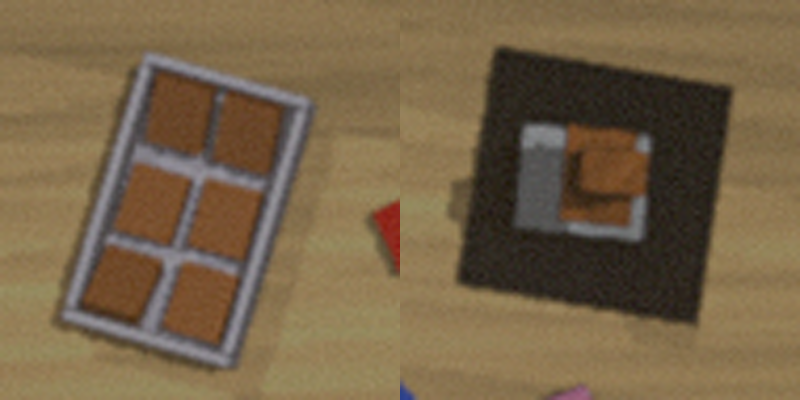

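arm_command([
  {"offset":[0,0,0],"spin":-0.169},
  {"offset":[0,0,0],"spin":-0.169},
  {"offset":[0,0,0],"spin":-0.169},
  {"offset":[0,0,0],"spin":-0.169},
  {"offset":[0,0,0],"spin":-0.169},
], jaw=0.09)

```text
time_s: 1.27
ee_pos: [151.6, -554.7, 228.0]
ee_rot: [180.0, 0.0, 64.0]
force: [0.6, 0.2, 0.3]
gripper_width: 90.1
gripper_force: 0.0
```

arm_command([
  {"offset":[0,0,0],"spin":-0.169},
  {"offset":[0,0,0],"spin":-0.169},
  {"offset":[0.042,0.033,0],"spin":0},
  {"offset":[0.042,0.033,0],"spin":0},
  {"offset":[0.042,0.033,0],"spin":0},
])

```text
time_s: 1.9
ee_pos: [266.0, -440.5, 228.1]
ee_rot: [180.0, 0.0, 83.0]
force: [1.3, -0.2, 0.1]
gripper_width: 89.8
gripper_force: 0.0
```

arm_command([
  {"offset":[0.042,0.033,0],"spin":0},
  {"offset":[0.042,0.033,0],"spin":0},
  {"offset":[0.042,0.033,0],"spin":0},
  {"offset":[0.042,0.033,0],"spin":0},
  {"offset":[0.042,0.033,0],"spin":0},
])

```text
time_s: 2.52
ee_pos: [455.4, -251.7, 228.2]
ee_rot: [180.0, 0.0, 83.1]
force: [0.8, -0.8, -0.3]
gripper_width: 90.0
gripper_force: 0.0
```

arm_command([
  {"offset":[0.041,0.031,0],"spin":0},
  {"offset":[0.041,0.031,0],"spin":0},
  {"offset":[0,0,0],"spin":0},
])

```text
time_s: 2.9
ee_pos: [527.6, -176.8, 227.7]
ee_rot: [180.0, -0.0, 83.3]
force: [-0.8, -0.3, 0.3]
gripper_width: 90.0
gripper_force: 0.0
```

```bash
cat >> fit.py <<'E'
def wcloud():
    s=env.state(); im,d=env.grab_frame('wrist'); m=env.camera_model('wrist')
    v,u=np.indices(d.shape); x=u-m['cx'];y=v-m['cy']; r=np.hypot(x,y)+1e-9; f=m['fx']; th=np.minimum(r/f,1.5)
    p=np.stack([x/r*np.tan(th)*d,y/r*np.tan(th)*d,d],-1)
    H=np.array(m['hand_eye']); p=p@H[:3,:3].T+H[:3,3]
    P=p@R.from_euler('xyz',s['ee_rot'],degrees=True).as_matrix().T+s['ee_pos']; P[d<=0]=np.nan
    return s,im,d,P,p
E
python3 - <<'E'
from fit import *
s,im,d,P,p=wcloud(); cv2.imwrite('pics/w1.png',im); print(s['ee_pos'],s['ee_rot'])
c=np.array([527,-178]); k=(np.hypot(P[...,0]-c[0],P[...,1]-c[1])<45)
for lo,hi in((115,135),(68,90),(12,22)):
    q=P[k&(P[...,2]>lo)&(P[...,2]<hi)]; print(lo,len(q)); 
    if len(q): print(np.median(q,0),cv2.minAreaRect(q[:,:2].astype(np.float32)))
E
```

```text
[ 527.59703704 -176.75804653  227.70468037] [ 1.79968270e+02 -2.53565262e-02  8.33260744e+01]
115 1326
[ 526.00422356 -176.16995834  125.06269167] ((525.4638671875, -178.0540771484375), (37.10349655151367, 25.418119430541992), 83.5042495727539)
68 1256
[ 530.41496765 -172.9961546    75.18503974] ((526.0256958007812, -178.572021484375), (42.06459426879883, 55.1219367980957), 83.05715942382812)
12 1333
[ 529.17133273 -154.35997686   15.20506009] ((529.0874633789062, -154.32240295410156), (28.393842697143555, 62.42099380493164), 83.37709045410156)
```

View pics/w1.png

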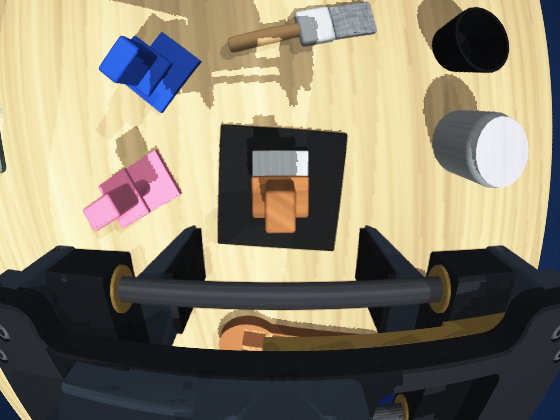

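The wrist view shows the wood grip at px (280,212), centred between the fingers. Depth puts it within 2 mm of the TCP, so I'll descend and grasp.

arm_command([
  {"offset":[-0.0015,-0.0015,0.04],"spin":0},
  {"offset":[0,0,0.04],"spin":0},
  {"offset":[0,0,0.03],"spin":0},
  {"offset":[0,0,0.018],"spin":0},
  {"offset":[0,0,0],"spin":0},
])

```text
time_s: 3.58
ee_pos: [522.2, -181.2, 98.9]
ee_rot: [-179.8, -0.0, 83.0]
force: [0.8, -1.0, 0.6]
gripper_width: 89.8
gripper_force: 0.0
```

arm_command([
  {"offset":[0,0,0],"spin":0},
  {"offset":[0,0,0],"spin":0},
  {"offset":[0,0,0],"spin":0},
  {"offset":[0,0,0],"spin":0},
  {"offset":[0,0,0],"spin":0},
], jaw=0.015, newtons=55)

```text
time_s: 4.2
ee_pos: [524.1, -180.4, 100.1]
ee_rot: [180.0, 0.0, 83.1]
force: [1.1, 0.3, -0.4]
gripper_width: 43.0
gripper_force: 0.0
```

arm_command([
  {"offset":[0,0,0],"spin":0},
  {"offset":[0,0,0],"spin":0},
  {"offset":[0,0,0],"spin":0},
  {"offset":[0,0,0],"spin":0},
])

```text
time_s: 4.7
ee_pos: [524.3, -180.4, 99.9]
ee_rot: [180.0, 0.0, 83.1]
force: [1.4, 0.3, -0.7]
gripper_width: 26.1
gripper_force: 55.0
```

arm_command([
  {"offset":[0,0,-0.01],"spin":0},
  {"offset":[0,0,-0.03],"spin":0},
  {"offset":[0,0,-0.035],"spin":0},
  {"offset":[0,0,-0.015],"spin":0},
  {"offset":[0,0,0],"spin":0},
])

```text
time_s: 5.32
ee_pos: [524.1, -180.4, 190.5]
ee_rot: [179.9, 0.0, 83.1]
force: [-0.7, -0.7, -5.0]
gripper_width: 25.9
gripper_force: 55.0
```

arm_command([
  {"offset":[0,0,0],"spin":0.09},
  {"offset":[0,0,0],"spin":0.09},
  {"offset":[0.045,-0.003,0],"spin":0},
  {"offset":[0.045,-0.003,0],"spin":0},
  {"offset":[0.045,-0.003,0],"spin":0},
])

```text
time_s: 5.95
ee_pos: [554.4, -47.5, 187.8]
ee_rot: [-179.8, 0.1, 72.7]
force: [-0.0, -0.7, -3.4]
gripper_width: 25.7
gripper_force: 55.0
```

arm_command([
  {"offset":[0.045,-0.003,0],"spin":0},
  {"offset":[0.045,-0.003,0],"spin":0},
  {"offset":[0.045,-0.003,0],"spin":0},
  {"offset":[0.04,-0.003,0],"spin":0},
  {"offset":[0,0,0],"spin":0},
])

```text
time_s: 6.58
ee_pos: [595.2, 124.5, 187.5]
ee_rot: [-179.8, 0.1, 73.0]
force: [0.4, -1.2, -4.7]
gripper_width: 26.0
gripper_force: 55.0
```

```bash
python3 - <<'E'
from fit import *
s,im,d,P,p=wcloud(); cv2.imwrite('pics/w2.png',im); print(s['ee_pos'],s['ee_rot'])
np.savez('w2.npz',im=im,P=P,p=p)
# plate in tool frame
k=(abs(p[...,0])<60)&(abs(p[...,1])<60)
for lo,hi in((10,35),(75,90)):
    q=p[k&(p[...,2]>lo)&(p[...,2]<hi)]; print(lo,len(q))
    if len(q): print(np.median(q,0),cv2.minAreaRect(q[:,:2].astype(np.float32)))
E
```

```text
[595.17243001 124.45087045 187.49873091] [-1.79795316e+02  6.17976996e-02  7.29560276e+01]
10 1746
[20.17620265 -1.19341159 24.7303919 ] ((14.245813369750977, -1.1865463256835938), (17.435216903686523, 56.012813568115234), 0.261004239320755)
75 3694
[24.48378881 -1.22618248 84.63011231] ((23.73762321472168, -1.2059345245361328), (34.263267517089844, 63.8502082824707), 0.04081319272518158)
```

View pics/w2.png

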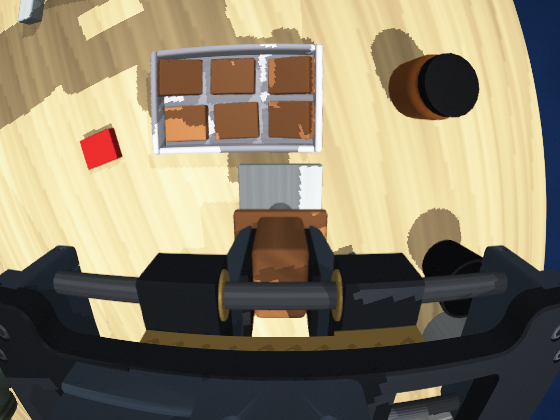

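The wrist view shows the tray at px (155–322, 45–152), square with the tamper. Leaning chunks show at the right end, and at the left in the far row. Now I'll fit the tray in tool axes.

```bash
python3 - <<'E'
from fit import *
a=np.load('w2.npz'); im,P,p=a['im'],a['P'],a['p']
hsv=cv2.cvtColor(im,cv2.COLOR_BGR2HSV)
b=np.zeros(im.shape[:2],bool); b[35:160,140:335]=1
k=b&(hsv[...,1]<70)&(abs(P[...,2]-33)<5)
k=cv2.morphologyEx(k.astype(np.uint8),cv2.MORPH_OPEN,np.ones((2,2)))>0
q=P[k]; print(len(q),np.median(q[:,2])); r=cv2.minAreaRect(q[:,:2].astype(np.float32)); print('world',r)
qp=p[k]; print('tool',cv2.minAreaRect(qp[:,:2].astype(np.float32)),np.percentile(qp[:,0],[1,99]),np.percentile(qp[:,1],[1,99]))
E
```

```text
3715 nan
world ((nan, nan), (nan, 0.0), nan)
tool ((94.03797912597656, -48.85685729980469), (186.6013946533203, 114.05371856689453), 89.34928131103516) [ 37.38760369 146.01029541] [-128.90954362   43.58170705]
```

```bash
python3 - <<'E'
from fit import *
a=np.load('w2.npz'); im,P,p=a['im'],a['P'],a['p']
hsv=cv2.cvtColor(im,cv2.COLOR_BGR2HSV)
b=np.zeros(im.shape[:2],bool); b[35:160,140:335]=1
k=b&(hsv[...,1]<70)&(abs(P[...,2]-33)<2.5)
qp=p[k]; print(len(qp),np.median(P[k],0))
from scipy.optimize import minimize
def edges(t):
    c,s=np.cos(t),np.sin(t); q=qp[:,:2]@np.array([[c,-s],[s,c]]); return q
for t in (-0.02,-0.01,0,0.01,0.02):
    q=edges(t); e=[np.percentile(q[:,i],[1.5,98.5]) for i in (0,1)]
    print(t,np.round(e,1).tolist(),[np.ptp(x).round(1) for x in e],[x.mean().round(1) for x in e])
E
```

```text
3245 [585.31068665 226.53968373  31.94231947]
-0.02 [[43.0, 148.4], [-127.9, 40.2]] [np.float64(105.5), np.float64(168.1)] [np.float64(95.7), np.float64(-43.8)]
-0.01 [[42.8, 147.6], [-128.7, 38.9]] [np.float64(104.8), np.float64(167.6)] [np.float64(95.2), np.float64(-44.9)]
0 [[42.6, 146.9], [-129.5, 38.2]] [np.float64(104.3), np.float64(167.8)] [np.float64(94.7), np.float64(-45.7)]
0.01 [[41.7, 146.5], [-130.6, 37.2]] [np.float64(104.8), np.float64(167.7)] [np.float64(94.1), np.float64(-46.7)]
0.02 [[41.1, 146.4], [-131.6, 36.3]] [np.float64(105.3), np.float64(167.9)] [np.float64(93.7), np.float64(-47.7)]
```

arm_command([
  {"offset":[0.045,-0.001,0],"spin":0},
  {"offset":[0.047,-0.001,0],"spin":0},
  {"offset":[0,0,0.02],"spin":0},
  {"offset":[0,0,0.015],"spin":0},
  {"offset":[0,0,0],"spin":0},
])

```text
time_s: 7.25
ee_pos: [619.7, 208.7, 152.6]
ee_rot: [-179.8, 0.2, 72.7]
force: [-0.8, 0.5, -3.7]
gripper_width: 25.8
gripper_force: 55.0
```

arm_command([
  {"offset":[0,0,0],"spin":0},
  {"offset":[0,0,0],"spin":0},
])

```text
time_s: 7.5
ee_pos: [621.7, 210.0, 155.9]
ee_rot: [179.9, -0.1, 72.7]
force: [0.3, -0.5, -3.6]
gripper_width: 25.8
gripper_force: 55.0
```

arm_command([
  {"offset":[0.003,-0.002,0.01],"spin":0},
  {"offset":[0,0,0.01],"spin":0},
  {"offset":[0,0,0],"spin":0},
  {"offset":[0,0,0],"spin":0},
])

```text
time_s: 8.0
ee_pos: [620.2, 213.9, 134.8]
ee_rot: [-180.0, 0.0, 72.8]
force: [-0.4, -0.2, -3.5]
gripper_width: 25.9
gripper_force: 55.0
```

```bash
python3 - <<'E'
from fit import *
s,im,d,P,p=wcloud(); cv2.imwrite('pics/w3.png',im[60:330,130:430].repeat(2,0).repeat(2,1)); print(s['ee_pos'],s['ee_rot'],s['force'])
im,d,Q=cloud('scene'); cv2.imwrite('pics/s3.png',cv2.resize(im[180:280,310:430],(720,600)))
E
```

```text
[620.24715084 213.87086078 134.7505968 ] [-1.79997544e+02  1.11983880e-02  7.27602387e+01] [-0.36882376 -0.15025123 -3.53985364]
```

View pics/w3.png

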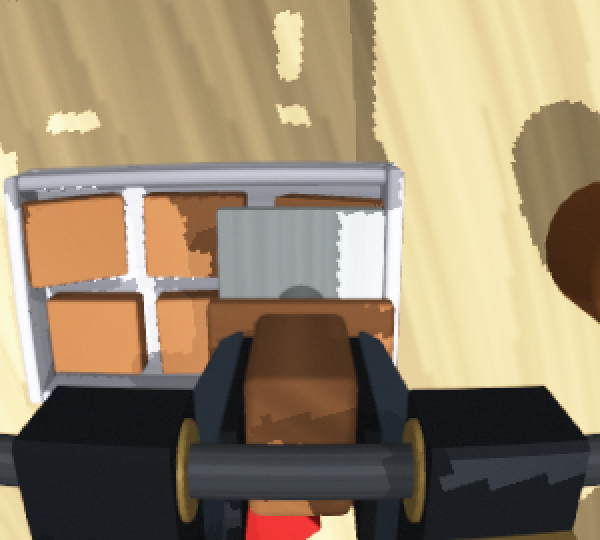

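The plate sits inside the tray mouth at the +x end, with its right edge at px x≈385 and the wall at about 390. I'll press in small steps.

arm_command([
  {"offset":[0,-0.001,0.005],"spin":0},
  {"offset":[0,0,0.005],"spin":0},
  {"offset":[0,0,0],"spin":0},
  {"offset":[0,0,0],"spin":0},
])

```text
time_s: 8.6
ee_pos: [619.3, 214.1, 124.9]
ee_rot: [180.0, 0.0, 72.8]
force: [-0.1, 0.3, -4.5]
gripper_width: 26.2
gripper_force: 55.0
```

arm_command([
  {"offset":[0,0,0.004],"spin":0},
  {"offset":[0,0,0.003],"spin":0},
  {"offset":[0,0,0],"spin":0},
  {"offset":[0,0,0],"spin":0},
])

```text
time_s: 9.1
ee_pos: [619.3, 214.1, 117.9]
ee_rot: [180.0, 0.0, 72.8]
force: [0.0, 0.2, -2.9]
gripper_width: 25.9
gripper_force: 55.0
```

arm_command([
  {"offset":[0,0,0.002],"spin":0},
  {"offset":[0,0,0.002],"spin":0},
  {"offset":[0,0,0],"spin":0},
  {"offset":[0,0,0],"spin":0},
])

```text
time_s: 9.6
ee_pos: [619.5, 214.2, 115.9]
ee_rot: [179.9, -0.0, 72.8]
force: [-1.6, 0.7, 5.2]
gripper_width: 25.8
gripper_force: 55.0
```

arm_command([
  {"offset":[0,0,0.003],"spin":0},
  {"offset":[0,0,0.003],"spin":0},
  {"offset":[0,0,0],"spin":0},
  {"offset":[0,0,0],"spin":0},
])

```text
time_s: 10.1
ee_pos: [619.6, 214.3, 115.7]
ee_rot: [179.8, -0.2, 72.8]
force: [-7.8, -3.2, 30.4]
gripper_width: 25.7
gripper_force: 55.0
```

arm_command([
  {"offset":[0,0,-0.025],"spin":0},
  {"offset":[0,0,-0.027],"spin":0},
  {"offset":[0,-0.042,0],"spin":0},
  {"offset":[0,-0.041,0],"spin":0},
  {"offset":[0,0,0],"spin":0},
])

```text
time_s: 10.72
ee_pos: [537.0, 239.1, 159.9]
ee_rot: [-179.9, 0.1, 72.9]
force: [0.6, -0.4, -3.7]
gripper_width: 25.6
gripper_force: 55.0
```

arm_command([
  {"offset":[0,0,0],"spin":0},
  {"offset":[0,0,0],"spin":0},
])

```text
time_s: 10.98
ee_pos: [541.0, 238.6, 159.9]
ee_rot: [179.9, -0.0, 72.7]
force: [0.6, 0.3, -3.4]
gripper_width: 25.8
gripper_force: 55.0
```

```bash
python3 - <<'E'
from fit import *
s,im,d,P,p=wcloud(); cv2.imwrite('pics/w4.png',im[60:330,130:430].repeat(2,0).repeat(2,1)); print(s['ee_pos'],s['ee_rot'],s['force'])
E
```

```text
[541.04410869 238.56126699 159.92591469] [ 1.79949581e+02 -1.97239156e-02  7.27178360e+01] [ 0.57252064  0.25834172 -3.44421988]
```

View pics/w4.png

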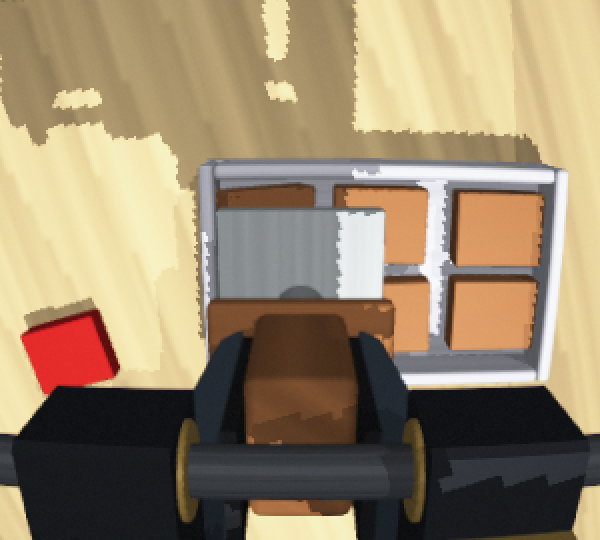

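The two chunks at the +x end now look flat (px (498,228) and (492,313)). The plate is over the -x end with its left edge at px 217, and the inner wall is at about 213. Next is the press here.

arm_command([
  {"offset":[0,-0.001,0.013],"spin":0},
  {"offset":[0,0,0.012],"spin":0},
  {"offset":[0,0,0],"spin":0},
  {"offset":[0,0,0],"spin":0},
])

```text
time_s: 11.52
ee_pos: [539.2, 239.1, 134.7]
ee_rot: [-180.0, 0.0, 72.8]
force: [-0.2, -0.5, -3.6]
gripper_width: 25.7
gripper_force: 55.0
```

arm_command([
  {"offset":[0,0,0.005],"spin":0},
  {"offset":[0,0,0.005],"spin":0},
  {"offset":[0,0,0],"spin":0},
  {"offset":[0,0,0],"spin":0},
])

```text
time_s: 12.02
ee_pos: [539.1, 239.0, 125.0]
ee_rot: [180.0, -0.0, 72.8]
force: [-0.3, 0.5, -4.3]
gripper_width: 25.7
gripper_force: 55.0
```

arm_command([
  {"offset":[0,0,0.004],"spin":0},
  {"offset":[0,0,0.004],"spin":0},
  {"offset":[0,0,0],"spin":0},
  {"offset":[0,0,0],"spin":0},
])

```text
time_s: 12.52
ee_pos: [539.0, 239.0, 116.9]
ee_rot: [180.0, 0.0, 72.8]
force: [0.4, 1.1, -3.5]
gripper_width: 25.8
gripper_force: 55.0
```

arm_command([
  {"offset":[0,0,0.003],"spin":0},
  {"offset":[0,0,0.004],"spin":0},
  {"offset":[0,0,0],"spin":0},
  {"offset":[0,0,0],"spin":0},
])

```text
time_s: 13.02
ee_pos: [539.6, 239.3, 115.8]
ee_rot: [179.8, -0.1, 72.7]
force: [-5.6, -3.5, 26.4]
gripper_width: 25.7
gripper_force: 55.0
```

arm_command([
  {"offset":[0,0,-0.025],"spin":0},
  {"offset":[0,0,-0.03],"spin":0},
  {"offset":[0,0,-0.03],"spin":0},
  {"offset":[-0.05,0,0],"spin":0},
  {"offset":[-0.045,0,0],"spin":0},
])

```text
time_s: 13.65
ee_pos: [510.4, 147.3, 195.2]
ee_rot: [179.9, 0.0, 72.8]
force: [0.8, 0.3, -3.2]
gripper_width: 26.0
gripper_force: 55.0
```

arm_command([
  {"offset":[0,0,0],"spin":0},
  {"offset":[0,0,0],"spin":0},
])

```text
time_s: 13.9
ee_pos: [511.3, 148.6, 195.2]
ee_rot: [180.0, -0.1, 72.7]
force: [0.0, 0.3, -4.1]
gripper_width: 25.6
gripper_force: 55.0
```

```bash
python3 - <<'E'
from fit import *
s,im,d,P,p=wcloud(); print(s['ee_pos'],s['ee_rot'])
cv2.imwrite('pics/w5.png',im)
# chunk heights in tray frame
t=P[...,:2]-[579,228]; a=np.radians(-17.2); X=t@[np.cos(a),np.sin(a)]; Y=t@[-np.sin(a),np.cos(a)]
hsv=cv2.cvtColor(im,cv2.COLOR_BGR2HSV)
k=(abs(X)<76)&(abs(Y)<44)&(hsv[...,1]>90)&np.isfinite(P[...,2])
n,l,st,ce=cv2.connectedComponentsWithStats(k.astype(np.uint8),connectivity=4)
for i in range(1,n):
    if st[i,4]<100: continue
    q=np.c_[X[l==i],Y[l==i],P[l==i][:,2]]; q=q[abs(q[:,2]-np.median(q[:,2]))<15]
    c=np.linalg.lstsq(np.c_[q[:,:2]-q[:,:2].mean(0),np.ones(len(q))],q[:,2],rcond=None)[0]
    print(st[i,4],q.mean(0).round(1),'slope',c[:2].round(3))
E
```

```text
[511.27685344 148.60411287 195.17627976] [ 1.79952865e+02 -6.22442383e-02  7.27208364e+01]
1421 [-55.1  23.6  21.1] slope [-0.004  0.001]
1484 [-4.  22.8 20.9] slope [-0.003  0.011]
1425 [52.7 21.7 20.6] slope [0.037 0.007]
1467 [-52.4 -22.7  21.1] slope [-0.003 -0.002]
1478 [ -0.8 -21.7  21. ] slope [ 0.009 -0.   ]
1413 [ 53.  -20.7  20.7] slope [0.039 0.002]
```

View pics/w5.png

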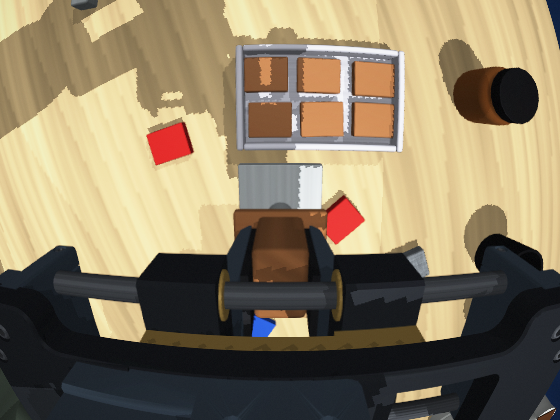

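All six chunks lie flat: tops at 20.6–21.1 mm, slopes at most 0.04. I'll carry the tamper back to the mat.

arm_command([
  {"offset":[-0.0455,0.0165,0],"spin":0},
  {"offset":[-0.0455,0.0165,0],"spin":0},
  {"offset":[-0.0455,0.0165,0],"spin":0},
  {"offset":[-0.0455,0.0165,0],"spin":0},
  {"offset":[-0.0455,0.0165,0],"spin":0},
])

```text
time_s: 14.58
ee_pos: [523.2, -94.1, 194.9]
ee_rot: [180.0, -0.0, 72.8]
force: [-0.4, 0.5, -3.2]
gripper_width: 25.7
gripper_force: 55.0
```

arm_command([
  {"offset":[-0.0455,0.0165,0],"spin":0},
  {"offset":[-0.0455,0.0155,0],"spin":0},
  {"offset":[0,0,0.03],"spin":0},
  {"offset":[0,0,0.03],"spin":0},
  {"offset":[0,0,0],"spin":0},
])

```text
time_s: 15.2
ee_pos: [524.8, -188.7, 132.5]
ee_rot: [-179.7, -0.0, 72.8]
force: [0.8, -0.2, -3.8]
gripper_width: 25.7
gripper_force: 55.0
```

arm_command([
  {"offset":[0,0,0],"spin":0},
  {"offset":[0,0,0],"spin":0},
])

```text
time_s: 15.45
ee_pos: [527.0, -189.8, 136.4]
ee_rot: [179.8, 0.0, 72.8]
force: [0.4, -0.0, -4.1]
gripper_width: 25.2
gripper_force: 55.0
```

Contact is expected at a TCP height of about 100.5.

arm_command([
  {"offset":[0,0,0.015],"spin":0},
  {"offset":[0,0,0.013],"spin":0},
  {"offset":[0,0,0.004],"spin":0},
  {"offset":[0,0,0],"spin":0},
  {"offset":[0,0,0],"spin":0},
])

```text
time_s: 16.08
ee_pos: [526.1, -190.0, 103.2]
ee_rot: [180.0, 0.0, 72.7]
force: [-0.9, -0.2, -2.4]
gripper_width: 26.1
gripper_force: 55.0
```

arm_command([
  {"offset":[0,0,0.001],"spin":0},
  {"offset":[0,0,0.001],"spin":0},
  {"offset":[0,0,0],"spin":0},
  {"offset":[0,0,0],"spin":0},
])

```text
time_s: 16.58
ee_pos: [525.8, -189.9, 101.0]
ee_rot: [180.0, 0.0, 72.8]
force: [0.1, 0.2, -4.5]
gripper_width: 25.8
gripper_force: 55.0
```

arm_command([
  {"offset":[0,0,0.001],"spin":0},
  {"offset":[0,0,0.0005],"spin":0},
  {"offset":[0,0,0],"spin":0},
  {"offset":[0,0,0],"spin":0},
])

```text
time_s: 17.08
ee_pos: [525.9, -189.8, 99.9]
ee_rot: [180.0, 0.0, 72.8]
force: [-1.0, 0.9, 1.9]
gripper_width: 25.8
gripper_force: 55.0
```

Contact is made with light pressure, so I'll release.

arm_command([
  {"offset":[0,0,0],"spin":0},
  {"offset":[0,0,0],"spin":0},
  {"offset":[0,0,0],"spin":0},
  {"offset":[0,0,0],"spin":0},
  {"offset":[0,0,0],"spin":0},
], jaw=0.09)

```text
time_s: 17.7
ee_pos: [525.8, -189.9, 99.4]
ee_rot: [180.0, 0.0, 72.8]
force: [-0.1, 0.4, 0.1]
gripper_width: 73.0
gripper_force: 0.0
```

arm_command([
  {"offset":[0,0,0],"spin":0},
  {"offset":[0,0,0],"spin":0},
  {"offset":[0,0,-0.01],"spin":0},
  {"offset":[0,0,-0.03],"spin":0},
  {"offset":[0,0,-0.04],"spin":0},
])

```text
time_s: 18.32
ee_pos: [525.3, -189.7, 180.2]
ee_rot: [-179.9, 0.0, 72.8]
force: [1.2, 0.1, 0.7]
gripper_width: 89.8
gripper_force: 0.0
```

arm_command([
  {"offset":[0,0,-0.05],"spin":0},
  {"offset":[0,0,-0.02],"spin":0},
  {"offset":[0,0,0],"spin":0},
  {"offset":[0,0,0],"spin":0},
])

```text
time_s: 18.82
ee_pos: [525.1, -189.6, 248.5]
ee_rot: [-179.9, -0.0, 72.8]
force: [0.5, 0.1, 0.1]
gripper_width: 90.0
gripper_force: 0.0
```

```bash
python3 - <<'E'
from fit import *
s,im,d,P,p=wcloud(); print(s['ee_pos'],s['gripper_width'],s['force'])
k=(np.hypot(P[...,0]-526,P[...,1]+187)<60)
for lo,hi in((110,140),(68,90)):
    q=P[k&(P[...,2]>lo)&(P[...,2]<hi)]; print(len(q),np.median(q,0),cv2.minAreaRect(q[:,:2].astype(np.float32)))
im,_,_=cloud('scene'); cv2.imwrite('pics/end.png',im)
E
```

```text
[ 525.11970523 -189.57552529  248.49144535] 90.03212027727297 [0.45069911 0.05183986 0.13235565]
1229 [ 525.62741593 -185.54035252  124.96265725] ((525.2431640625, -187.34014892578125), (37.67403030395508, 25.27594757080078), 72.22633361816406)
1133 [ 530.82688257 -182.90911103   75.21264173] ((525.1813354492188, -187.5938262939453), (42.22909164428711, 55.16354751586914), 72.79179382324219)
```

View pics/end.png

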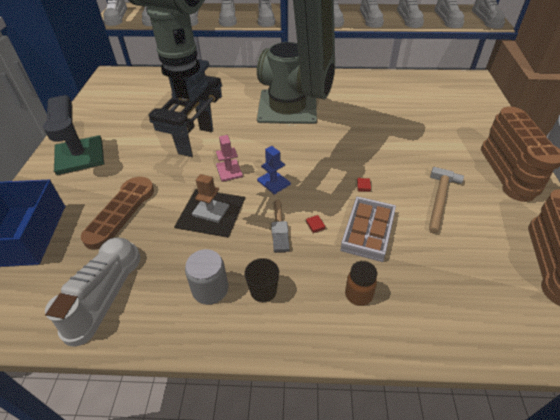

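The tamper stands upright on the mat (px (207,200)), the chunks lie flat in the tray (px (370,228)), and nothing else has moved. I'll hand in the job.

```bash
python3 -c "
from workcell import env
print(env.job_done())"
```

```text
the job is handed in; nothing more can be done
None
```

The job is handed in, with no verdict returned: all six chunks measured flat in the tray, the tamper stands upright about 1 mm from the mat's centre, and nothing else on the bench looks moved.

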